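Set the keeper strap and knurled nut of a stone holder

TASK

Swing the holder's metal strap across the sharpening stone until it stops against its stop pin, then screw the knurled nut above it clockwise all the way down until it bottoms out. Then back the nut off a quarter turn, so that the strap keeps a little clearance, and finish there with the gripper still holding the nut: do not let go. Leave the stone and the other things on the bench where they lie.

Things in the scene. Friction and masses are not known exactly. Their poses are not given: they have to be found in the camera images.
- holder: Fixed plywood holder for a sharpening stone: board 170 x 150 x 10 mm on the table, origin at the centre of its underside. Its +x points away from the robot (turned up to 0.35 rad either way); the channel for the stone runs along its y, between two wooden rails 14 mm high. A steel boss with an upright threaded stud stands at holder (-50, 0) mm; strap and nut turn about that stud. A thin stop pin, its top 47 mm above the table, stands at holder (60, -16) mm.
- strap (a joint): Swing of the strap about the stud's vertical axis (rad): 0 = straight across the stone along the holder's +x, against the stop pin (a hard stop); grows anticlockwise seen from above, to 1.45 at most. It starts swung open 0.8 to 1.35 and stays where it is left (friction about 0.06 N m). Flat aluminium bar, 24 mm wide, 6 mm thick, 124 mm from the stud to its free end, its top 49 mm above the table. It clears the stone by 3 mm.
- peg_grip (a point): Point on the axis of the upright round peg on the strap, 85 mm from the stud's axis; peg 14 mm across, 34 mm tall (from 49 to 83 mm above the table), this point 69 mm above the table. The peg can be gripped from above or pushed sideways.
- nut (a joint): Turn of the knurled nut on the stud (rad): 0 = bottomed out on the strap's hub (hard stop); grows as it is unscrewed, anticlockwise seen from above (right-hand thread), to 6.2 at most, so it cannot come off. The nut is already started on its thread, 2.0 to 4.2 from the bottom. It rises 6 mm per full turn, turns against a friction of about 0.08 N m, and stays where it is left.
- nut_mid (a point): Centre of the knurled steel nut, on the stud's axis: an upright cylinder 36 mm across and 40 mm tall, this point half-way up (69.5 mm above the table when bottomed out, 2 to 4 mm higher at the start); a small dark dimple off-centre on its closed top shows its turn. Grip it across its diameter from above, on its upper half: no other part of the holder reaches above its top (89.5 mm when bottomed out).
- stone_mid (a point): Centre of the loose sharpening stone, a flat dark-grey block 128 x 70 x 30 mm lying along the holder's y between the rails; its top is 40 mm above the table. To be left where it lies.
- tape: Bystander: small roll of black tape lying flat, 55 mm across, 19 mm high, behind the cable coil; origin under its centre.
- brush: Bystander: flat paint brush, 22 x 198 x 11 mm, behind the cable coil; origin under its centre.
- board: Bystander: controller board in a clear open case, 70 x 106 x 52 mm, right of the cable coil; origin under its centre.
- strip: Bystander: white terminal strip, 17 x 75 x 17 mm, near the front edge on the left; origin under its centre.

How it is judged:
By the outcome, as a careful person would: the job done as asked, in the order asked, and still so for the second after the job is handed in, while the arm keeps its last pose, push and grip.
It also fails if it takes over 67 s, if anything falls off the work surface, if the arm or the gripper's body presses on something with over 40 N, if the wrist force passes 120 N, or if a joint passes its speed limit or range.

ROBOT

A 6-joint arm with a two-finger parallel gripper is mounted at the origin on a cart in front of the work surface, level with it; the furniture and walls round the work are solid. World frame = base frame: x ahead of the robot, y to its left, z up, the work surface at z = 0. Lengths are in m, angles in rad, forces in N, time in s.
With the tool pointing down it reaches from about 0.25 to 0.725 m from the base axis. Payload 4 kg.
Tool frame: the origin (TCP) lies midway between the tips of the shut fingers; the grasp point (between the pads) lies behind it (grip_point_offset is the z of the grasp point in the tool frame, in m); z points along the fingers, y is the line along which they close (so a half turn about z gives the same grasp; the last joint's range is limited). The gripper opens to 85 mm and grips with 20 to 120 N. Pads are 22 mm wide; open, the fingers measure 114 mm over their backs; the gripper's body (76 mm by 85 mm) begins 54 mm behind the grasp point. The pads swing forward as they close: fully open they stand 13 mm farther back than shut.
Start: joints at [1.206, 0.241, 0.005, 1.335, 0, 1.571], TCP at [0.178, 0.467, 0.231] pointing down, gripper open.
Joint ranges: [-2.72, 2.72], [-1.05, 1.87], [-1.09, 1.28], [-1.99, 2.15], [-1.42, 1.44], [-3.14, 3.14]. Speed limits (rad/s): [2.79, 2.79, 3.14, 3.14, 3.14, 3.14].

INTERFACE

Orientations are given as a unit quaternion [w, x, y, z].
In Python, from plant import * gives the robot as it stands.
- The arm moves only by the tool step_arm, never from a script. Its argument "motion" is a list of rows, each an object with "translation": the shift along the tool's x, y, z in units of 25 mm (1.0 is 25 mm), a list of three; "dr": the turn, a rotation vector about the tool's x, y, z in units of 8 degrees (1.0 is 8 degrees), a list of three; "hand": the closure, from -1 (fully open) to 1 (shut). In form: [{"translation": [x, y, z], "dr": [ax, ay, az], "hand": hand}, ...]. A call has 1 to 5 rows; each row is the pose to reach, as a shift and turn from the pose commanded when the call began, along the tool's axes at that moment; what a row does not reach only later rows make up. A row lasts 1/10 s, in which the tool goes at most 50 mm and 8.59 degrees, less where a joint would pass 70% of its speed; a pose out of reach is approached as far as the arm can. A call with a gripper value outside its range is refused whole. The fingers move at their own pace and stop on an object; "grip_force" is the grip in N (left out, the last holds). Time passes only in rows, so rows that repeat a pose let the fingers close. It gives the time, the measured TCP pose, the force, the opening and the grip force at its end, in the units of the state.
- state(): the state, without advancing time (a new reading comes with each control period).
- snapshot(name): name is "scene" or "side" or "wrist"; returns a dict with "pixels" (420x560x3 uint8, red, green, blue), "range_z" (420x560 float32, m along the optical axis (not along the pixel's ray), 0 where there is no reading), "fx", "fy", "cx", "cy" (pixels), "k1" (the pictures are not rectified: a ray, as slopes to the right and down, at radius r is drawn at 1 + k1 r^2 times it, then the intrinsics apply), "camera_from_world" (4x4, takes a point from world to camera coordinates). Camera axes: x right, y up, looking along -z (the intrinsics and any distortion apply to the point x, -y, -z); pixel columns grow to the right and rows downward; lengths in m; the calibration is good to about 2 mm. A picture is of the moment at which its call begins.
- sign_off(): hands the job in; it is judged then, once.
Trained networks look in a picture, given as the dict that the camera call returned (one of the last four; its "shot" number tells which), for a name from the list of things; names that differ only in an ending like _2 or _b are one class to them, and where a whole thing is asked for, a point or a joint stands for the part that bears it (a point fixed in the world has none). Each returns a list of dicts, best first, with "conf" (0 to 1); they miss things now and then, are a little off and sometimes report something else, mostly with a low value. They report only what shows in the picture. A call takes as long as a camera call.
- recognise(thing, picture): "xyz" ([x, y, z] in m, in the coordinates of the camera as it stood for that picture, good to about 4 mm: the middle of the surface that is visible of it).
- landmark_of(thing, picture): "xyz" ([x, y, z] in m, in the coordinates of the camera as it stood for that picture, good to about 4 mm: a listed point, or the origin of a listed thing).
The state is a dict: "t": time; "q": joint angles; "qvel": joint speeds; "joint_torque": joint torques, N m; "eef_pos": TCP position; "tool_rot": TCP orientation; "force": force on the tool from outside, world axes, zero at the start; "wrist_torque": the same for the moment, N m; "opening": finger opening in m; "gripper_force": force on a finger pad.
Only numpy, scipy, OpenCV 4.12 (cv2) and the standard library are available. Lean on these libraries where they do the work, as an engineer would, in place of code of your own. Each camera call takes 0.05 s, during which the arm holds its last target. There are 200 camera calls.

## Working session

There is one attempt and no reset: what is moved stays moved. The work goes in short steps, Python scripts to look and compute and a tool call to move; the robot and the scene stay as the last step left them, time stands still between calls to the robot, and variables do not carry over. Pictures are saved under pics/ and viewed, at most 10 in all, crops included, and the job is handed in when it is done.

Besides the shell and the picture viewer there is one more tool, called after "Emit:" by a JSON object that holds its "method" and its "body", one argument or row to a line. step_arm: Moves the arm, as the interface text tells. Its arguments: {"type":"object","properties":{"motion":{"type":"array"},"grip_force":{"type":"number"}},"required":["motion"]}

```bash
mkdir -p pics; cat > h.py <<'E'
from plant import *
import numpy as np, cv2
from scipy.spatial.transform import Rotation as R
def w(p,xyz):
    return (np.linalg.inv(p["camera_from_world"])@np.r_[xyz,1])[:3]
def save(p,n): cv2.imwrite(f"pics/{n}.png",p["pixels"][:,:,::-1])
def find(p,names,f=landmark_of):
    for n in names:
        for d in f(n,p)[:2]: print(n,round(d["conf"],2),w(p,d["xyz"]).round(4))
def pix(p,P):
    c=p["camera_from_world"]@np.r_[P,1]; x,y=c[0]/-c[2],-c[1]/-c[2]; k=1+p["k1"]*(x*x+y*y)
    return p["fx"]*x*k+p["cx"],p["fy"]*y*k+p["cy"]
def cloud(p):
    v,u=np.mgrid[:420,:560]
    pts=np.stack([u.ravel(),v.ravel()],1).astype(np.float64)[:,None]
    K=np.array([[p["fx"],0,p["cx"]],[0,p["fy"],p["cy"]],[0,0,1]])
    s=cv2.undistortPoints(pts,K,np.array([p["k1"],0,0,0.]))[:,0]
    z=p["range_z"].ravel(); c=np.stack([s[:,0]*z,-s[:,1]*z,-z,np.ones_like(z)],1)
    P=(c@np.linalg.inv(p["camera_from_world"]).T)[:,:3]; P[z==0]=np.nan
    return P.reshape(420,560,3)
E
python3 - <<'E'
from h import *
s=state(); print({k:np.round(v,3).tolist() for k,v in s.items()})
import plant; print([k for k in dir(plant) if not k.startswith('_')]); print(globals().get('grip_point_offset'))
ims=[]
for n in ("scene","side"):
    p=snapshot(n); print(n); ims.append(p["pixels"])
    find(p,["holder","peg_grip","nut_mid","stone_mid","strap","nut","tape","brush","board","strip"])
    save(p,n+"0")
E
```

```text
{'t': 0.0, 'q': [1.206, 0.241, 0.004, 1.335, 0.0, 1.571], 'qvel': [0.001, -0.0, 0.001, 0.001, 0.0, 0.001], 'joint_torque': [-0.0, -37.232, 25.241, 0.017, 0.0, 0.0], 'eef_pos': [0.178, 0.466, 0.23], 'tool_rot': [-0.0, 0.181, 0.983, -0.001], 'force': [0.007, -1.066, 0.281], 'wrist_torque': [0.058, -0.04, 0.027], 'gripper_force': 0.0, 'opening': 0.085}
['Unreachable', 'grip_point_offset', 'landmark_of', 'recognise', 'sign_off', 'snapshot', 'state']
-0.0187
scene
holder 0.88 [ 0.5425  0.1383 -0.002 ]
peg_grip 0.57 [0.548  0.2216 0.0688]
nut_mid 0.54 [0.496  0.1566 0.0747]
stone_mid 0.73 [0.5624 0.1415 0.0216]
stone_mid 0.69 [ 0.4591 -0.4191 -0.0016]Traceback (most recent call last):
  File "<stdin>", line 7, in <module>
  File "h.py", line 9, in find
    for d in f(n,p)[:2]: print(n,round(d["conf"],2),w(p,d["xyz"]).round(4))
             ~^^^^^
ValueError: it knows: board, brush, holder, nut_mid, peg_grip, stone_mid, strip, tape
```

```bash
python3 - <<'E'
from h import *
for n in ("scene","side","wrist"):
    p=snapshot(n); print(n)
    find(p,["holder","peg_grip","nut_mid","stone_mid"])
    C=cloud(p)
    # nut top: horizontal surface z 0.088..0.098 near nut; peg top z~.083
    for nm,c,lo,hi,r in (("nut",(.496,.157),.088,.1,.03),("peg",(.548,.222),.079,.087,.02)):
        m=(C[...,2]>lo)&(C[...,2]<hi)&(np.hypot(C[...,0]-c[0],C[...,1]-c[1])<r)
        if m.sum():
            q=C[m]; a,b=q[:,:2].min(0),q[:,:2].max(0); print(nm,m.sum(),np.median(q,0).round(4),a.round(4),b.round(4),((a+b)/2).round(4))
    save(p,n+"0")
    if n=="side": find(p,["tape","brush","board","strip"])
E
python3 -c "
import cv2,numpy as np
a=[cv2.imread(f'pics/{n}0.png') for n in('scene','side')]
cv2.imwrite('pics/both.png',cv2.resize(np.vstack(a),(400*1,600)) if 0 else cv2.resize(np.hstack(a),(800,300)))"
```

```text
scene
peg_grip 0.52 [ 0.4585 -0.4213  0.0008]
nut_mid 0.76 [0.4943 0.158  0.0736]
stone_mid 0.84 [0.5631 0.1409 0.0232]
nut 74 [0.4903 0.153  0.0926] [0.4738 0.1346] [0.5087 0.1766] [0.4912 0.1556]
peg 12 [0.5465 0.2171 0.0824] [0.5415 0.2103] [0.5523 0.2248] [0.5469 0.2175]
side
holder 0.57 [0.5392 0.1396 0.0011]
peg_grip 0.79 [0.5506 0.219  0.0672]
nut_mid 0.76 [0.4946 0.1535 0.0757]
stone_mid 0.95 [0.5558 0.1368 0.0262]
nut 280 [0.494  0.1588 0.0926] [0.4766 0.1389] [0.512  0.1742] [0.4943 0.1566]
peg 59 [0.5501 0.2224 0.0828] [0.5432 0.2148] [0.5565 0.2283] [0.5499 0.2215]
tape 0.89 [ 0.6566 -0.055  -0.001 ]
brush 0.63 [ 0.636  -0.2603 -0.    ]
brush 0.3 [0.5584 0.1346 0.025 ]
board 0.86 [ 0.4601 -0.4207 -0.    ]
board 0.22 [0.3659 0.1777 0.001 ]
strip 0.58 [ 0.367   0.1831 -0.0026]
wrist
```

View pics/scene0.png

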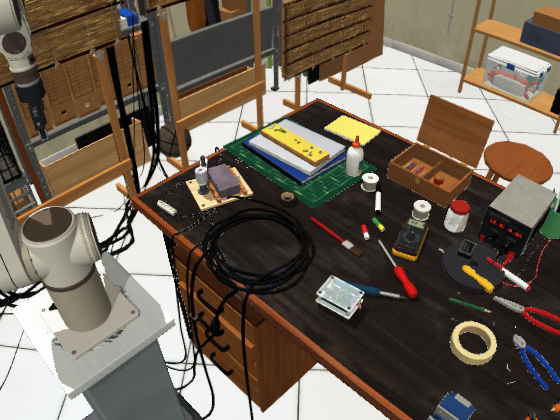

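View pics/side0.png

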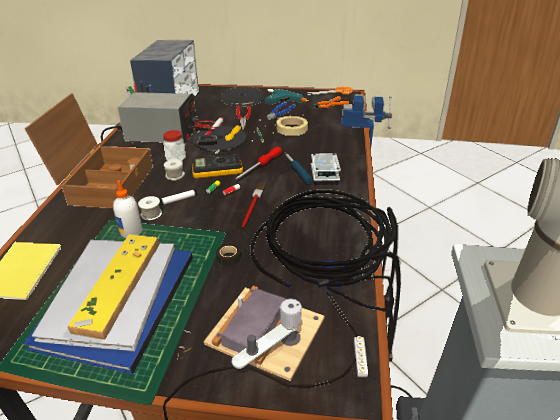

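The side view shows the nut at about (290,312), the peg at (252,345) and the strap swung open toward the lower left. The holder is turned about -0.35. Next I'll move above it and look with the wrist camera.

```bash
cat >> h.py <<'E'
def go(pos,yang):
    s=state(); q=s["tool_rot"]; r=R.from_quat(np.r_[q[1:],q[0]])
    Y=np.array([np.cos(yang),np.sin(yang),0]);Z=np.array([0,0,-1.]);X=np.cross(Y,Z)
    t=R.from_matrix(np.stack([X,Y,Z],1))
    y=r.as_matrix()[:,1]
    print("t",round(s["t"],2),"q",np.round(s["q"],3),"pos",s["eef_pos"].round(4) if hasattr(s["eef_pos"],"round") else np.round(s["eef_pos"],4),"yang",round(float(np.arctan2(y[1],y[0])),3),"F",np.round(s["force"],1),"M",np.round(s["wrist_torque"],2),"op",round(s["opening"],4))
    print("translation",(r.inv().apply(np.array(pos)-s["eef_pos"])/.025).round(3),"dr",((r.inv()*t).as_rotvec(degrees=True)/8).round(3))
E
python3 -c "
from h import *
go([.5,.17,.24],-.709+np.pi)"
```

```text
t 1.2 q [1.206 0.241 0.005 1.335 0.    1.571] pos [0.1784 0.4671 0.2313] yang 1.206 F [-0.2  0.1  0.4] M [ 0.05  0.04 -0.05] op 0.0855
translation [-16.258  -6.511  -0.348] dr [-1.000e-03 -0.000e+00 -8.785e+00]
```

Emit:
{"method": "step_arm", "body": {
  "motion": [
    {"translation":[-2,-0.8,0],"dr":[0,0,-1],"hand":-1},
    {"translation":[-4,-1.6,0],"dr":[0,0,-2],"hand":-0.5},
    {"translation":[-6,-2.4,0],"dr":[0,0,-3],"hand":0},
    {"translation":[-8,-3.2,0],"dr":[0,0,-4],"hand":0.2},
    {"translation":[-10,-4,0],"dr":[0,0,-5],"hand":0.3}
  ]
}}

```text
t: 1.7
eef_pos: [0.341, 0.3176, 0.2315]
tool_rot: [0.0, -0.143, 0.99, 0.0]
force: [0.2, 0.8, -0.4]
opening: 0.0305
gripper_force: 0.0
```

```bash
python3 -c "
from h import *
go([.5,.17,.24],-.709+np.pi)"
```

```text
t 1.7 q [ 0.75   0.173 -0.08   1.317  0.     0.462] pos [0.341  0.3176 0.2315] yang 1.858 F [ 0.2  0.8 -0.4] M [ 0.03  0.01 -0.02] op 0.0305
translation [-4.422 -7.467 -0.34 ] dr [ 1.000e-03  4.000e-03 -4.112e+00]
```

Emit:
{"method": "step_arm", "body": {
  "motion": [
    {"translation":[-4.4,-7.5,-0.3],"dr":[0,0,-4.1],"hand":0.3},
    {"translation":[-4.4,-7.5,-0.3],"dr":[0,0,-4.1],"hand":0.3},
    {"translation":[-4.4,-7.5,-0.3],"dr":[0,0,-4.1],"hand":0.3},
    {"translation":[-4.4,-7.5,-0.3],"dr":[0,0,-4.1],"hand":0.3},
    {"translation":[-4.4,-7.5,-0.3],"dr":[0,0,-4.1],"hand":0.3}
  ]
}}

```text
t: 2.2
eef_pos: [0.4992, 0.1677, 0.239]
tool_rot: [0.0, -0.416, 0.91, -0.0]
force: [-0.5, 0.8, 0.3]
opening: 0.0301
gripper_force: 0.0
```

```bash
python3 - <<'E'
from h import *
p=snapshot("wrist"); save(p,"wrist1")
find(p,["holder","peg_grip","nut_mid","stone_mid"])
C=cloud(p)
for nm,c,lo,hi,r in (("nut",(.4945,.157),.088,.1,.03),("peg",(.55,.2215),.079,.087,.02)):
    m=(C[...,2]>lo)&(C[...,2]<hi)&(np.hypot(C[...,0]-c[0],C[...,1]-c[1])<r)
    if m.sum():
        q=C[m]; (cx,cy),rr=cv2.minEnclosingCircle(q[:,:2].astype(np.float32)); print(nm,m.sum(),np.median(q,0).round(4),cx,cy,rr)
m=(abs(C[...,2]-.04)<.003)&(np.hypot(C[...,0]-.56,C[...,1]-.139)<.08)
q=C[m]
if len(q): print("stone",len(q),cv2.minAreaRect((q[:,:2]*1000).astype(np.float32)))
go([.55,.2215,.056],-.709+np.pi)
E
```

```text
holder 0.77 [ 0.5419  0.1398 -0.0033]
peg_grip 0.55 [0.5527 0.2185 0.0685]
nut_mid 0.91 [0.4947 0.1555 0.0717]
stone_mid 0.62 [0.5622 0.1393 0.0232]
nut 1212 [0.4933 0.1559 0.0926] 0.49371442198753357 0.15659336745738983 0.01816055364906788
peg 153 [0.5483 0.2198 0.0825] 0.5491175651550293 0.2203574776649475 0.007251253351569176
stone 7125 ((563.5364379882812, 137.94882202148438), (127.01110076904297, 75.94259643554688), 70.87896728515625)
t 2.45 q [ 0.328  0.289  0.089  1.371  0.    -0.526] pos [0.4975 0.1693 0.2385] yang 2.424 F [-0.1  0.5 -0.3] M [ 0.02 -0.02 -0.02] op 0.0298
translation [-2.959 -0.217  7.299] dr [ 0.006 -0.004 -0.059]
```

View pics/wrist1.png

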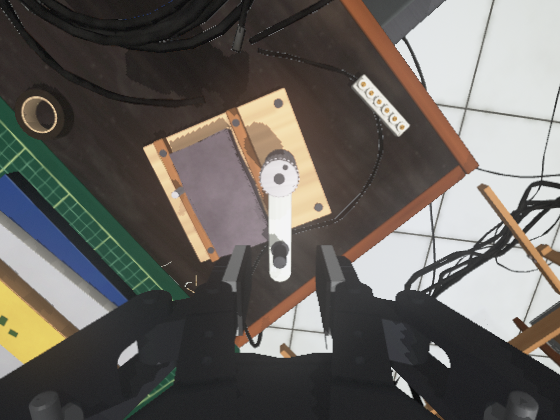

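The wrist view shows the nut at (279,178), the strap running straight down to the peg at (280,250), and the stop pin at (177,194). The strap is in line between the open fingers, so I'll lower them around the peg.

Emit:
{"method": "step_arm", "body": {
  "motion": [
    {"translation":[-1.5,-0.1,1.5],"dr":[0,0,0],"hand":0.3},
    {"translation":[-2.9,-0.2,3.2],"dr":[0,0,0],"hand":0.3},
    {"translation":[-2.9,-0.2,5.2],"dr":[0,0,0],"hand":0.3},
    {"translation":[-2.9,-0.2,7.1],"dr":[0,0,0],"hand":0.3},
    {"translation":[-2.9,-0.2,7.1],"dr":[0,0,0],"hand":0.3}
  ]
}}

```text
t: 2.95
eef_pos: [0.5423, 0.2202, 0.0543]
tool_rot: [-0.008, -0.416, 0.909, 0.0]
force: [-1.2, -1.1, -0.3]
opening: 0.0299
gripper_force: 0.0
```

```bash
python3 - <<'E'
from h import *
c=np.array([.494,.1565]); 
go([.549,.2205,.06],.861+np.pi/2)
s=state(); y0=.861
q=s["tool_rot"]; r=R.from_quat(np.r_[q[1:],q[0]])
y=r.as_matrix()[:,1]; ya=np.arctan2(y[1],y[0])
for a in (.861-.15*np.arange(1,11)):
    P=np.r_[c+.0845*np.array([np.cos(a),np.sin(a)]),.06]
    print(round(a,3),P.round(4),(r.inv().apply(P-s["eef_pos"])/.025).round(3),round(np.degrees(ya-(a+np.pi/2))/8,3))
E
```

```text
t 2.95 q [ 0.386  0.547 -0.018  1.021  0.    -0.472] pos [0.5423 0.2202 0.0543] yang 2.428 F [-1.2 -1.1 -0.3] M [0.   0.12 0.01] op 0.0299
translation [-0.18  -0.193 -0.234] dr [ 0.051 -0.096 -0.026]
0.711 [0.558  0.2116 0.06  ] [-0.149 -0.697 -0.237] 1.048
0.561 [0.5655 0.2015 0.06  ] [-0.038 -1.192 -0.239] 2.122
0.411 [0.5715 0.1903 0.06  ] [ 0.146 -1.664 -0.24 ] 3.197
0.261 [0.5756 0.1783 0.06  ] [ 0.399 -2.103 -0.24 ] 4.271
0.111 [0.578  0.1659 0.06  ] [ 0.714 -2.499 -0.238] 5.345
-0.039 [0.5784 0.1532 0.06  ] [ 1.084 -2.844 -0.236] 6.42
-0.189 [0.577  0.1406 0.06  ] [ 1.503 -3.13  -0.232] 7.494
-0.339 [0.5737 0.1284 0.06  ] [ 1.959 -3.35  -0.228] 8.568
-0.489 [0.5686 0.1168 0.06  ] [ 2.443 -3.5   -0.222] 9.643
-0.639 [0.5618 0.1061 0.06  ] [ 2.944 -3.575 -0.216] 10.717
```

Emit:
{"method": "step_arm", "body": {
  "motion": [
    {"translation":[-0.15,-0.7,-0.1],"dr":[0,0,1.05],"hand":0.3},
    {"translation":[-0.04,-1.2,-0.1],"dr":[0,0,2.1],"hand":0.3},
    {"translation":[0.15,-1.65,-0.1],"dr":[0,0,3.2],"hand":0.3},
    {"translation":[0.4,-2.1,-0.1],"dr":[0,0,4.2],"hand":0.3},
    {"translation":[0.7,-2.5,-0.1],"dr":[0,0,5.2],"hand":0.3}
  ]
}}

```text
t: 3.45
eef_pos: [0.5856, 0.1678, 0.0669]
tool_rot: [0.001, -0.062, 0.998, 0.001]
force: [-0.4, 0.5, 0.0]
opening: 0.0302
gripper_force: 0.5
```

```bash
cat > arc.py <<'E'
from h import *
import sys
c=np.array([.494,.1565])
s=state(); go([.549,.2205,.06],.861+np.pi/2)
q=s["tool_rot"]; r=R.from_quat(np.r_[q[1:],q[0]])
y=r.as_matrix()[:,1]; ya=np.arctan2(y[1],y[0]); p=s["eef_pos"]
print("tool angle about stud",np.arctan2(p[1]-c[1],p[0]-c[0]),np.hypot(p[0]-c[0],p[1]-c[1]))
for a in map(float,sys.argv[1:]):
    P=np.r_[c+.0845*np.array([np.cos(a),np.sin(a)]),.058]
    print(round(a,3),(r.inv().apply(P-s["eef_pos"])/.025).round(3),round(np.degrees(ya-(a+np.pi/2))/8,3))
E
python3 arc.py .111 -.039 -.189 -.339 -.4 -.45
```

```text
t 3.45 q [2.790e-01 5.630e-01 4.800e-02 1.052e+00 1.000e-03 1.540e-01] pos [0.5856 0.1678 0.0669] yang 1.695 F [-0.4  0.5  0. ] M [0.17 0.09 0.01] op 0.0302
translation [1.191 2.271 0.275] dr [ 2.000e-03  2.400e-02 -5.275e+00]
tool angle about stud 0.12319711122010224 0.09226399534542697
0.111 [ 0.312 -0.041  0.355] 0.096
-0.039 [ 0.357 -0.546  0.354] 1.17
-0.189 [ 0.476 -1.038  0.353] 2.245
-0.339 [ 0.668 -1.507  0.352] 3.319
-0.4 [ 0.766 -1.688  0.351] 3.756
-0.45 [ 0.854 -1.833  0.35 ] 4.114
```

Emit:
{"method": "step_arm", "body": {
  "motion": [
    {"translation":[0.35,-0.4,0.3],"dr":[0,0,0.8],"hand":0.3},
    {"translation":[0.42,-0.8,0.3],"dr":[0,0,1.7],"hand":0.3},
    {"translation":[0.52,-1.2,0.3],"dr":[0,0,2.5],"hand":0.3},
    {"translation":[0.67,-1.5,0.3],"dr":[0,0,3.3],"hand":0.3},
    {"translation":[0.67,-1.5,0.3],"dr":[0,0,3.3],"hand":0.3}
  ]
}}

```text
t: 3.95
eef_pos: [0.5737, 0.1275, 0.0593]
tool_rot: [0.001, 0.165, 0.986, 0.001]
force: [-0.5, 0.4, -0.2]
opening: 0.0298
gripper_force: 0.0
```

```bash
python3 arc.py -.339 -.38 -.43 -.48; python3 - <<'E'
from h import *
p=snapshot("side"); C=cloud(p); save(p,"side2")
m=(C[...,2]>.079)&(C[...,2]<.087)&(np.hypot(C[...,0]-.574,C[...,1]-.128)<.03)
print(m.sum(),np.median(C[m],0)); find(p,["peg_grip"])
p=snapshot("wrist"); save(p,"wrist2"); find(p,["peg_grip"])
E
```

```text
t 3.95 q [ 0.219  0.533 -0.028  1.007 -0.     0.551] pos [0.5737 0.1275 0.0593] yang 1.239 F [-0.5  0.4 -0.2] M [0.   0.02 0.03] op 0.0298
translation [ 2.144  3.194 -0.03 ] dr [-1.000e-03  2.400e-02 -8.544e+00]
tool angle about stud -0.3486302123393802 0.08475054038800625
-0.339 [0.01  0.033 0.05 ] 0.05
-0.38 [ 0.014 -0.106  0.05 ] 0.344
-0.43 [ 0.026 -0.274  0.05 ] 0.702
-0.48 [ 0.047 -0.442  0.05 ] 1.06
71 [0.57063481 0.1371447  0.08274685]
peg_grip 0.7 [0.5775 0.1335 0.0694]
peg_grip 0.75 [0.575  0.1319 0.0678]
```

View pics/wrist2.png

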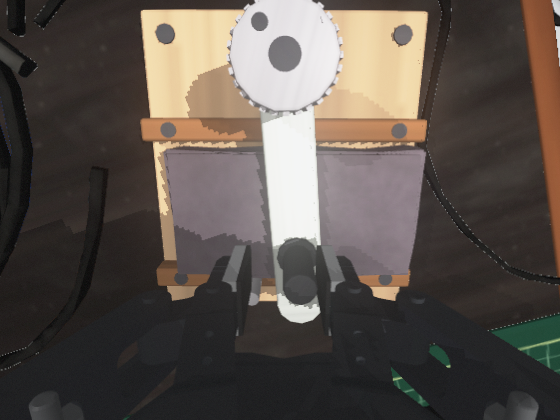

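The strap lies across the stone, with its peg at (300,285) against the trailing right finger. There is still a small gap to the stop pin at (253,292), so I'll push gently until the force rises.

Emit:
{"method": "step_arm", "body": {
  "motion": [
    {"translation":[0,-0.1,0],"dr":[0,0,0.3],"hand":0.3},
    {"translation":[0.02,-0.2,0],"dr":[0,0,0.5],"hand":0.3},
    {"translation":[0.02,-0.28,0],"dr":[0,0,0.7],"hand":0.3},
    {"translation":[0.02,-0.28,0],"dr":[0,0,0.7],"hand":0.3}
  ]
}}

```text
t: 4.55
eef_pos: [0.5704, 0.1209, 0.0565]
tool_rot: [0.0, 0.213, 0.977, 0.0]
force: [1.0, 1.3, 1.2]
opening: 0.0299
gripper_force: 0.6
```

Emit:
{"method": "step_arm", "body": {
  "motion": [
    {"translation":[0,-0.06,0],"dr":[0,0,0],"hand":0.3},
    {"translation":[0,-0.12,0],"dr":[0,0,0],"hand":0.3},
    {"translation":[0,-0.12,0],"dr":[0,0,0],"hand":0.3}
  ]
}}

```text
t: 4.85
eef_pos: [0.5704, 0.1207, 0.0566]
tool_rot: [0.001, 0.212, 0.977, 0.003]
force: [4.1, 8.4, -1.5]
opening: 0.03
gripper_force: 4.3
```

The reaction of about 9 N runs along the tangent and the tool no longer moves, so the strap is on its stop. I'll unload and lift.

Emit:
{"method": "step_arm", "body": {
  "motion": [
    {"translation":[0,0.35,0],"dr":[0,0,0],"hand":0.3},
    {"translation":[0,0.35,0],"dr":[0,0,0],"hand":0.3},
    {"translation":[0,0.35,-2],"dr":[0,0,0],"hand":0.1},
    {"translation":[0,0.35,-4],"dr":[0,0,0],"hand":-0.2},
    {"translation":[0,0.35,-5.2],"dr":[0,0,0],"hand":-0.3}
  ]
}}

```text
t: 5.35
eef_pos: [0.5736, 0.1256, 0.19]
tool_rot: [0.002, 0.213, 0.977, 0.0]
force: [0.6, -0.4, -0.5]
opening: 0.0556
gripper_force: 0.0
```

```bash
python3 - <<'E'
from h import *
p=snapshot("wrist"); save(p,"wrist3"); find(p,["peg_grip","nut_mid"])
C=cloud(p)
for nm,c,lo,hi,r in (("nut",(.4945,.157),.088,.1,.03),("peg",(.574,.128),.079,.087,.03)):
    m=(C[...,2]>lo)&(C[...,2]<hi)&(np.hypot(C[...,0]-c[0],C[...,1]-c[1])<r)
    if m.sum():
        q=C[m]; (cx,cy),rr=cv2.minEnclosingCircle(q[:,:2].astype(np.float32)); print(nm,m.sum(),np.median(q,0).round(4),cx,cy,rr)
go([.494,.1565,.15],-2.1)
E
```

```text
peg_grip 0.92 [0.5798 0.1262 0.0713]
nut_mid 0.63 [0.5598 0.1391 0.0223]
nut 2102 [0.494  0.1566 0.0926] 0.49401140213012695 0.15669116377830505 0.018078219145536423
peg 245 [0.5738 0.1291 0.0824] 0.5745077133178711 0.12888091802597046 0.006899265572428703
t 5.5 q [ 2.16e-01  4.30e-01  1.65e-01  1.30e+00 -1.00e-03  6.46e-01] pos [0.5741 0.1257 0.1892] yang 1.14 F [-0.1  0.2  0. ] M [-0.01  0.06 -0.  ] op 0.0556
translation [ 3.434 -0.223  1.55 ] dr [ -0.05    0.03  -21.792]
```

View pics/wrist3.png

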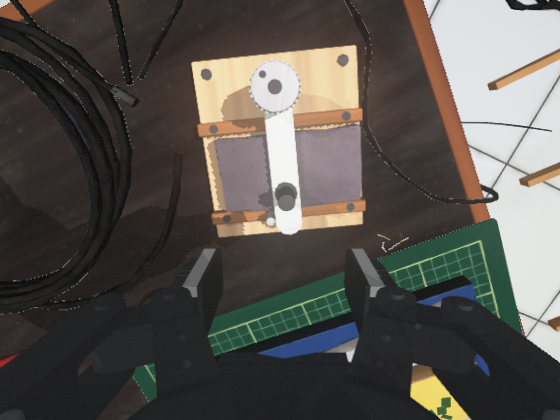

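The strap is against the pin at (271,222), and the measured peg angle of -0.333 matches the holder's yaw. Next I'll go above the nut and wind the wrist back to leave turning range.

Emit:
{"method": "step_arm", "body": {
  "motion": [
    {"translation":[1.7,-0.1,0.5],"dr":[0,0,-1],"hand":-0.3},
    {"translation":[3.43,-0.22,1],"dr":[0,0,-2],"hand":-0.3},
    {"translation":[3.43,-0.22,1.5],"dr":[0,0,-3],"hand":-0.3},
    {"translation":[3.43,-0.22,1.5],"dr":[0,0,-4],"hand":-0.3},
    {"translation":[3.43,-0.22,1.5],"dr":[0,0,-5],"hand":-0.3}
  ]
}}

```text
t: 6.0
eef_pos: [0.4901, 0.1559, 0.1464]
tool_rot: [-0.003, -0.137, 0.991, -0.001]
force: [-0.3, 0.2, 0.3]
opening: 0.0554
gripper_force: 0.0
```

Emit:
{"method": "step_arm", "body": {
  "motion": [
    {"translation":[0,0,0],"dr":[0,0,-1],"hand":-0.3},
    {"translation":[0,0,0],"dr":[0,0,-2],"hand":-0.3},
    {"translation":[0,0,0],"dr":[0,0,-3],"hand":-0.3},
    {"translation":[0,0,0],"dr":[0,0,-4],"hand":-0.3},
    {"translation":[0,0,0],"dr":[0,0,-5],"hand":-0.3}
  ]
}}

```text
t: 6.5
eef_pos: [0.4909, 0.1558, 0.1468]
tool_rot: [-0.002, -0.467, 0.884, 0.0]
force: [0.5, 0.5, -0.1]
opening: 0.0555
gripper_force: 0.0
```

Emit:
{"method": "step_arm", "body": {
  "motion": [
    {"translation":[0,0,0],"dr":[0,0,-1],"hand":-0.3},
    {"translation":[0,0,0],"dr":[0,0,-2],"hand":-0.3},
    {"translation":[0,0,0],"dr":[0,0,-3],"hand":-0.3},
    {"translation":[0,0,0],"dr":[0,0,-4],"hand":-0.3},
    {"translation":[0,0,0],"dr":[0,0,-5],"hand":-0.3}
  ]
}}

```text
t: 7.0
eef_pos: [0.4909, 0.1558, 0.1468]
tool_rot: [0.002, 0.741, -0.671, -0.001]
force: [-0.1, 0.4, 0.7]
opening: 0.0554
gripper_force: 0.0
```

Emit:
{"method": "step_arm", "body": {
  "motion": [
    {"translation":[0,0,0],"dr":[0,0,-1],"hand":-0.3},
    {"translation":[0,0,0],"dr":[0,0,-2],"hand":-0.3},
    {"translation":[0,0,0],"dr":[0,0,-3],"hand":-0.3},
    {"translation":[0,0,0],"dr":[0,0,-4],"hand":-0.3},
    {"translation":[0,0,0],"dr":[0,0,-5],"hand":-0.3}
  ]
}}

```text
t: 7.5
eef_pos: [0.4909, 0.1558, 0.1468]
tool_rot: [0.002, 0.926, -0.377, -0.002]
force: [0.5, 0.2, 0.1]
opening: 0.0553
gripper_force: 0.0
```

```bash
python3 - <<'E'
from h import *
p=snapshot("wrist"); C=cloud(p)
m=(C[...,2]>.088)&(C[...,2]<.1)&(np.hypot(C[...,0]-.494,C[...,1]-.157)<.03)
q=C[m]; 
if len(q): print(len(q),np.median(q,0).round(4),cv2.minEnclosingCircle(q[:,:2].astype(np.float32)))
go([.494,.1567,.060],-2.2)
E
```

```text
2376 [0.4949 0.1551 0.0926] ((0.49389347434043884, 0.15614253282546997), 0.01833881251513958)
t 7.55 q [ 3.080e-01  3.260e-01 -1.050e-01  1.144e+00 -1.000e-03 -2.064e+00] pos [0.4909 0.1558 0.1468] yang -2.341 F [1.  1.2 0.2] M [-0.03  0.04 -0.04] op 0.0555
translation [ 0.069 -0.125  3.473] dr [ 0.029  0.013 -1.009]
```

Emit:
{"method": "step_arm", "body": {
  "motion": [
    {"translation":[0.07,-0.12,1.5],"dr":[0.03,0.01,0],"hand":-0.3},
    {"translation":[0.07,-0.12,2.7],"dr":[0.03,0.01,0],"hand":-0.3},
    {"translation":[0.07,-0.12,3.45],"dr":[0.03,0.01,0],"hand":-0.3},
    {"translation":[0.07,-0.12,3.45],"dr":[0.03,0.01,0],"hand":-0.3},
    {"translation":[0.07,-0.12,3.45],"dr":[0.03,0.01,0],"hand":-0.3}
  ]
}}

```text
t: 8.05
eef_pos: [0.4949, 0.1571, 0.0618]
tool_rot: [-0.001, 0.925, -0.38, 0.001]
force: [-0.4, -0.2, 0.2]
opening: 0.0555
gripper_force: 0.0
```

```bash
python3 -c "
from h import *
go([.494,.1565,.060],-2.34)"
```

```text
t 8.05 q [ 0.307  0.414 -0.22   0.935  0.    -2.054] pos [0.4949 0.1571 0.0618] yang -2.351 F [-0.4 -0.2  0.2] M [0.03 0.02 0.01] op 0.0555
translation [-0.009  0.044  0.072] dr [-0.012 -0.003 -0.08 ]
```

Emit:
{"method": "step_arm", "body": {
  "motion": [
    {"translation":[0,0.04,0],"dr":[0,0,0],"hand":0},
    {"translation":[0,0.04,0],"dr":[0,0,0],"hand":0.4},
    {"translation":[0,0.04,0],"dr":[0,0,0],"hand":1},
    {"translation":[0,0.04,0],"dr":[0,0,0],"hand":1},
    {"translation":[0,0.04,0],"dr":[0,0,0],"hand":1}
  ],
  "grip_force": 45
}}

```text
t: 8.55
eef_pos: [0.4945, 0.1556, 0.064]
tool_rot: [-0.001, 0.925, -0.38, 0.002]
force: [-4.3, -4.0, 4.6]
opening: 0.0351
gripper_force: 44.6
```

```bash
python3 -c "
from h import *
go([.494,.1565,.060],-2.34)"
```

```text
t 8.55 q [ 3.060e-01  4.090e-01 -2.220e-01  9.360e-01 -1.000e-03 -2.056e+00] pos [0.4945 0.1556 0.064 ] yang -2.351 F [-4.3 -4.   4.6] M [-0.77  0.75 -0.01] op 0.0351
translation [-0.041 -0.012  0.158] dr [-0.017 -0.021 -0.079]
```

Emit:
{"method": "step_arm", "body": {
  "motion": [
    {"translation":[0,0.04,0],"dr":[0,0,1],"hand":1},
    {"translation":[0,0.04,0],"dr":[0,0,2],"hand":1},
    {"translation":[0,0.04,0],"dr":[0,0,3],"hand":1},
    {"translation":[0,0.04,0],"dr":[0,0,4],"hand":1},
    {"translation":[0,0.04,0],"dr":[0,0,5],"hand":1}
  ]
}}

```text
t: 9.05
eef_pos: [0.4942, 0.1553, 0.0634]
tool_rot: [-0.002, 0.737, -0.676, 0.001]
force: [-1.3, -2.9, -0.5]
opening: 0.0349
gripper_force: 44.8
```

```bash
python3 -c "
from h import *
go([.494,.1565,.060],-2.34)"
```

```text
t 9.05 q [ 3.050e-01  4.090e-01 -2.240e-01  9.340e-01 -1.000e-03 -1.353e+00] pos [0.4942 0.1553 0.0634] yang -3.054 F [-1.3 -2.9 -0.5] M [-0.48  0.15  0.07] op 0.0349
translation [-0.047  0.004  0.136] dr [-0.03  -0.011 -5.117]
```

Emit:
{"method": "step_arm", "body": {
  "motion": [
    {"translation":[0,0,0.005],"dr":[0,0,1],"hand":1},
    {"translation":[0,0,0.01],"dr":[0,0,2],"hand":1},
    {"translation":[0,0,0.015],"dr":[0,0,3],"hand":1},
    {"translation":[0,0,0.02],"dr":[0,0,4],"hand":1},
    {"translation":[0,0,0.03],"dr":[0,0,5],"hand":1}
  ]
}}

```text
t: 9.55
eef_pos: [0.4939, 0.1554, 0.0627]
tool_rot: [0.002, -0.462, 0.887, -0.001]
force: [-3.1, -2.6, 1.5]
opening: 0.0346
gripper_force: 45.0
```

```bash
python3 -c "
from h import *
go([.494,.1565,.060],-2.34)"
```

```text
t 9.55 q [ 0.305  0.409 -0.225  0.932 -0.001 -0.655] pos [0.4939 0.1554 0.0627] yang 2.531 F [-3.1 -2.6  1.5] M [-0.6   0.45  0.08] op 0.0346
translation [-0.039  0.023  0.108] dr [-2.9000e-02  1.0000e-03 -1.0116e+01]
```

Emit:
{"method": "step_arm", "body": {
  "motion": [
    {"translation":[0,0,0.005],"dr":[0,0,1],"hand":1},
    {"translation":[0,0,0.01],"dr":[0,0,2],"hand":1}
  ]
}}

```text
t: 9.75
eef_pos: [0.4938, 0.1554, 0.0624]
tool_rot: [0.002, -0.334, 0.943, -0.0]
force: [-2.9, -1.9, -0.0]
opening: 0.0348
gripper_force: 45.0
```

```bash
python3 -c "
from h import *
go([.494,.1565,.060],-2.34)"
```

```text
t 9.75 q [ 0.305  0.41  -0.226  0.932 -0.001 -0.375] pos [0.4938 0.1554 0.0624] yang 2.252 F [-2.9 -1.9 -0. ] M [-0.52  0.5   0.07] op 0.0348
translation [-0.033  0.027  0.097] dr [-2.8000e-02  6.0000e-03 -1.2115e+01]
```

Emit:
{"method": "step_arm", "body": {
  "motion": [
    {"translation":[0,0,0.005],"dr":[0,0,1],"hand":1},
    {"translation":[0,0,0.01],"dr":[0,0,2],"hand":1},
    {"translation":[0,0,0.015],"dr":[0,0,3],"hand":1}
  ]
}}

```text
t: 10.05
eef_pos: [0.4936, 0.1556, 0.062]
tool_rot: [0.002, -0.131, 0.991, 0.0]
force: [-2.4, -1.5, 0.8]
opening: 0.0349
gripper_force: 45.0
```

```bash
python3 -c "
from h import *
go([.494,.1565,.060],-2.34)"
```

```text
t 10.05 q [ 0.305  0.41  -0.226  0.931 -0.     0.043] pos [0.4936 0.1556 0.062 ] yang 1.833 F [-2.4 -1.5  0.8] M [-0.5  0.6  0.1] op 0.0349
translation [-0.024  0.033  0.081] dr [-2.5000e-02  1.3000e-02 -1.5114e+01]
```

Emit:
{"method": "step_arm", "body": {
  "motion": [
    {"translation":[0,0,0.005],"dr":[0,0,1],"hand":1},
    {"translation":[0,0,0.01],"dr":[0,0,2],"hand":1}
  ]
}}

```text
t: 10.25
eef_pos: [0.4936, 0.1557, 0.0618]
tool_rot: [0.002, 0.009, 1.0, 0.001]
force: [-3.0, -1.1, 0.3]
opening: 0.0347
gripper_force: 45.0
```

```bash
python3 -c "
from h import *
go([.494,.1565,.060],-2.34)"
```

```text
t 10.25 q [ 0.305  0.41  -0.227  0.931 -0.     0.323] pos [0.4936 0.1557 0.0618] yang 1.554 F [-3.  -1.1  0.3] M [-0.42  0.66  0.08] op 0.0347
translation [-0.015  0.034  0.071] dr [ -0.023   0.019 -17.114]
```

Emit:
{"method": "step_arm", "body": {
  "motion": [
    {"translation":[0,0,0.005],"dr":[0,0,1],"hand":1},
    {"translation":[0,0,0.01],"dr":[0,0,2],"hand":1}
  ]
}}

```text
t: 10.45
eef_pos: [0.4936, 0.1558, 0.0615]
tool_rot: [0.001, 0.148, 0.989, 0.001]
force: [-2.5, -0.6, 0.6]
opening: 0.0347
gripper_force: 45.0
```

```bash
python3 -c "
from h import *
go([.494,.1565,.060],-2.34)"
```

```text
t 10.45 q [ 0.306  0.411 -0.227  0.93   0.     0.602] pos [0.4936 0.1558 0.0615] yang 1.274 F [-2.5 -0.6  0.6] M [-0.32  0.67  0.1 ] op 0.0347
translation [-0.007  0.032  0.06 ] dr [ -0.02    0.026 -19.113]
```

Emit:
{"method": "step_arm", "body": {
  "motion": [
    {"translation":[0,0,0.005],"dr":[0,0,1],"hand":1},
    {"translation":[0,0,0.005],"dr":[0,0,1],"hand":1}
  ]
}}

```text
t: 10.65
eef_pos: [0.4936, 0.1559, 0.0613]
tool_rot: [0.001, 0.213, 0.977, 0.001]
force: [-3.2, -0.7, 3.0]
opening: 0.0346
gripper_force: 45.1
```

```bash
python3 -c "
from h import *
go([.494,.1565,.060],-2.34)"
```

```text
t 10.65 q [ 0.306  0.411 -0.227  0.93   0.     0.736] pos [0.4936 0.1559 0.0613] yang 1.141 F [-3.2 -0.7  3. ] M [-0.42  0.93 -0.04] op 0.0346
translation [-0.004  0.03   0.054] dr [-1.7000e-02  2.9000e-02 -2.0073e+01]
```

Emit:
{"method": "step_arm", "body": {
  "motion": [
    {"translation":[0,0,0.005],"dr":[0,0,1],"hand":1},
    {"translation":[0,0,0.005],"dr":[0,0,1],"hand":1}
  ]
}}

```text
t: 10.85
eef_pos: [0.4936, 0.1559, 0.0611]
tool_rot: [0.001, 0.28, 0.96, 0.001]
force: [-4.6, -0.9, 5.0]
opening: 0.035
gripper_force: 45.3
```

```bash
python3 -c "
from h import *
go([.494,.1565,.060],-2.34)"
```

```text
t 10.85 q [ 0.306  0.411 -0.227  0.929  0.001  0.873] pos [0.4936 0.1559 0.0611] yang 1.004 F [-4.6 -0.9  5. ] M [-0.48  1.24 -0.14] op 0.035
translation [-0.     0.028  0.046] dr [-1.4000e-02  3.2000e-02 -2.1054e+01]
```

Emit:
{"method": "step_arm", "body": {
  "motion": [
    {"translation":[0,0,0.003],"dr":[0,0,0.7],"hand":1},
    {"translation":[0,0,0.006],"dr":[0,0,1.4],"hand":1}
  ]
}}

```text
t: 11.05
eef_pos: [0.4937, 0.156, 0.061]
tool_rot: [0.001, 0.373, 0.928, 0.001]
force: [-5.5, -0.9, 5.7]
opening: 0.0345
gripper_force: 45.4
```

```bash
python3 -c "
from h import *
go([.494,.1565,.060],-2.34); print(state()['joint_torque'])"
```

```text
t 11.05 q [ 3.060e-01  4.120e-01 -2.270e-01  9.290e-01  1.000e-03  1.069e+00] pos [0.4937 0.156  0.061 ] yang 0.807 F [-5.5 -0.9  5.7] M [-0.44  1.24  0.07] op 0.0345
translation [0.003 0.023 0.039] dr [-1.000e-02  3.800e-02 -2.246e+01]
[-3.13224262e-01 -3.96111274e+01  2.27260172e+01 -2.24592470e+00
 -1.00810132e-03 -7.35352468e-01]
```

Emit:
{"method": "step_arm", "body": {
  "motion": [
    {"translation":[0,0,0.003],"dr":[0,0,0.8],"hand":1},
    {"translation":[0,0,0.006],"dr":[0,0,1.6],"hand":1}
  ]
}}

```text
t: 11.25
eef_pos: [0.4937, 0.1561, 0.0608]
tool_rot: [0.001, 0.474, 0.881, 0.002]
force: [-3.6, -1.4, 5.3]
opening: 0.035
gripper_force: 45.4
```

```bash
python3 -c "
from h import *
go([.494,.1565,.060],-2.34); print(state()['joint_torque'])"
```

```text
t 11.25 q [ 3.060e-01  4.120e-01 -2.270e-01  9.280e-01  1.000e-03  1.293e+00] pos [0.4937 0.1561 0.0608] yang 0.583 F [-3.6 -1.4  5.3] M [-0.36  1.29  0.1 ] op 0.035
translation [0.007 0.018 0.032] dr [ 4.0000e-03 -3.8000e-02  2.0935e+01]
[ -0.34309169 -39.89848137  22.69673109  -2.11486548  -0.08084544
  -0.83778458]
```

Emit:
{"method": "step_arm", "body": {
  "motion": [
    {"translation":[0,0,0.003],"dr":[0,0,0.8],"hand":1},
    {"translation":[0,0,0.006],"dr":[0,0,1.6],"hand":1}
  ]
}}

```text
t: 11.45
eef_pos: [0.4938, 0.1562, 0.0606]
tool_rot: [0.001, 0.569, 0.822, 0.002]
force: [-4.7, -1.3, 3.8]
opening: 0.0347
gripper_force: 45.4
```

```bash
python3 -c "
from h import *
go([.494,.1565,.060],-2.34); print(state()['joint_torque'])"
```

```text
t 11.45 q [ 3.060e-01  4.120e-01 -2.270e-01  9.280e-01  1.000e-03  1.517e+00] pos [0.4938 0.1562 0.0606] yang 0.36 F [-4.7 -1.3  3.8] M [-0.25  1.15  0.06] op 0.0347
translation [0.009 0.013 0.023] dr [-1.0000e-03 -3.7000e-02  1.9335e+01]
[ -0.33464125 -40.15340924  22.65218318  -1.97213575  -0.1468762
  -0.83548855]
```

Emit:
{"method": "step_arm", "body": {
  "motion": [
    {"translation":[0,0,0.003],"dr":[0,0,0.8],"hand":1},
    {"translation":[0,0,0.006],"dr":[0,0,1.6],"hand":1}
  ]
}}

```text
t: 11.65
eef_pos: [0.4939, 0.1562, 0.0604]
tool_rot: [0.0, 0.657, 0.754, 0.002]
force: [-3.6, -0.5, 2.9]
opening: 0.035
gripper_force: 45.3
```

```bash
python3 -c "
from h import *
go([.494,.1565,.060],-2.34); print(state()['joint_torque'])"
```

```text
t 11.65 q [ 3.06e-01  4.12e-01 -2.28e-01  9.27e-01  1.00e-03  1.74e+00] pos [0.4939 0.1562 0.0604] yang 0.136 F [-3.6 -0.5  2.9] M [-0.21  1.1   0.07] op 0.035
translation [0.01  0.006 0.015] dr [-6.0000e-03 -3.7000e-02  1.7735e+01]
[ -0.29646252 -40.4082334   22.60676086  -1.81114879  -0.19289071
  -0.83535315]
```

Emit:
{"method": "step_arm", "body": {
  "motion": [
    {"translation":[0,0,0.003],"dr":[0,0,0.7],"hand":1},
    {"translation":[0,0,0.006],"dr":[0,0,1.4],"hand":1}
  ]
}}

```text
t: 11.85
eef_pos: [0.4942, 0.1562, 0.0602]
tool_rot: [0.001, 0.727, 0.687, 0.002]
force: [-2.1, 2.4, 4.3]
opening: 0.0346
gripper_force: 45.4
```

```bash
python3 -c "
from h import *
go([.494,.1565,.060],-2.34); print(state()['joint_torque'])"
```

```text
t 11.85 q [ 3.060e-01  4.130e-01 -2.280e-01  9.260e-01  1.000e-03  1.933e+00] pos [0.4942 0.1562 0.0602] yang -0.056 F [-2.1  2.4  4.3] M [0.58 0.67 0.79] op 0.0346
translation [ 0.013 -0.007  0.01 ] dr [-3.0000e-03 -3.9000e-02  1.6356e+01]
[  1.30382985 -40.2024579   23.06621432  -1.7269538    0.3542962
   0.15906955]
```

Mz jumped to 0.79 N m, so the nut has bottomed. A small extra turn will confirm it.

Emit:
{"method": "step_arm", "body": {
  "motion": [
    {"translation":[0,0,0],"dr":[0,0,0.3],"hand":1},
    {"translation":[0,0,0],"dr":[0,0,0.3],"hand":1}
  ]
}}

```text
t: 12.05
eef_pos: [0.4943, 0.157, 0.0603]
tool_rot: [-0.0, 0.74, 0.672, 0.003]
force: [-4.0, 0.7, 3.1]
opening: 0.035
gripper_force: 45.3
```

```bash
python3 -c "
from h import *
go([.494,.1565,.060],-2.34); print(state()['joint_torque'])"
```

```text
t 12.05 q [ 0.306  0.413 -0.227  0.926  0.002  1.973] pos [0.4943 0.157  0.0603] yang -0.096 F [-4.   0.7  3.1] M [0.34 0.89 0.61] op 0.035
translation [-0.021 -0.008  0.01 ] dr [-0.019 -0.045 16.072]
[ -1.93096496 -40.05546927  22.1280992   -1.40865505  -0.77099372
   0.73013032]
```

The tool now slips at the same torque, so the nut is hard down. I'll back off a quarter turn (11.3 units plus a little unwind).

Emit:
{"method": "step_arm", "body": {
  "motion": [
    {"translation":[0,0,0],"dr":[0,0,-0.6],"hand":1},
    {"translation":[0,0,-0.005],"dr":[0,0,-1.4],"hand":1},
    {"translation":[0,0,-0.01],"dr":[0,0,-2.3],"hand":1},
    {"translation":[0,0,-0.02],"dr":[0,0,-3.2],"hand":1},
    {"translation":[0,0,-0.025],"dr":[0,0,-4.1],"hand":1}
  ]
}}

```text
t: 12.55
eef_pos: [0.4936, 0.1569, 0.0608]
tool_rot: [0.0, 0.519, 0.855, 0.002]
force: [-6.4, 1.8, 5.0]
opening: 0.0351
gripper_force: 45.4
```

```bash
python3 -c "
from h import *
go([.494,.1565,.060],-2.34)"
```

```text
t 12.55 q [ 0.306  0.412 -0.227  0.928  0.003  1.397] pos [0.4936 0.1569 0.0608] yang 0.48 F [-6.4  1.8  5. ] M [ 0.37  1.26 -0.09] op 0.0351
translation [-0.021  0.007  0.031] dr [-1.5000e-02 -4.4000e-02  2.0194e+01]
```

Emit:
{"method": "step_arm", "body": {
  "motion": [
    {"translation":[0,0,-0.005],"dr":[0,0,-0.9],"hand":1},
    {"translation":[0,0,-0.01],"dr":[0,0,-1.8],"hand":1},
    {"translation":[0,0,-0.015],"dr":[0,0,-2.7],"hand":1},
    {"translation":[0,0,-0.02],"dr":[0,0,-3.6],"hand":1},
    {"translation":[0,0,-0.025],"dr":[0,0,-4.5],"hand":1}
  ]
}}

```text
t: 13.05
eef_pos: [0.493, 0.1564, 0.0613]
tool_rot: [0.0, 0.229, 0.973, 0.002]
force: [-7.0, -0.1, 5.8]
opening: 0.0352
gripper_force: 45.6
```

Emit:
{"method": "step_arm", "body": {
  "motion": [
    {"translation":[0,0,-0.005],"dr":[0,0,-0.9],"hand":1},
    {"translation":[0,0,-0.01],"dr":[0,0,-1.8],"hand":1},
    {"translation":[0,0,-0.015],"dr":[0,0,-2.5],"hand":1},
    {"translation":[0,0,-0.015],"dr":[0,0,-2.8],"hand":1},
    {"translation":[0,0,-0.015],"dr":[0,0,-2.8],"hand":1}
  ]
}}

```text
t: 13.55
eef_pos: [0.4929, 0.156, 0.0617]
tool_rot: [0.001, 0.038, 0.999, 0.001]
force: [-6.8, -1.3, 6.9]
opening: 0.0343
gripper_force: 45.6
```

```bash
python3 - <<'E'
from h import *
go([.494,.1565,.060],-2.34)
p=snapshot("side"); save(p,"side3"); C=cloud(p)
cv2.imwrite("pics/side3c.png",cv2.resize(p["pixels"][230:400,170:370,::-1],(800,600)))
for nm,c,lo,hi,r in (("peg",(.5743,.1289),.079,.087,.015),):
    m=(C[...,2]>lo)&(C[...,2]<hi)&(np.hypot(C[...,0]-c[0],C[...,1]-c[1])<r)
    if m.sum(): print(nm,m.sum(),np.median(C[m],0))
find(p,["peg_grip","stone_mid"])
E
```

```text
t 13.55 q [ 0.306  0.41  -0.227  0.932  0.001  0.382] pos [0.4929 0.156  0.0617] yang 1.494 F [-6.8 -1.3  6.9] M [-0.14  1.47  0.08] op 0.0343
translation [-0.041  0.025  0.069] dr [-5.0000e-03  2.2000e-02 -1.7539e+01]
peg 44 [0.57404811 0.12995195 0.08193463]
peg_grip 0.85 [0.5756 0.1271 0.0716]
stone_mid 0.57 [0.5615 0.1394 0.0255]
stone_mid 0.36 [0.4953 0.1541 0.0737]
```

View pics/side3c.png

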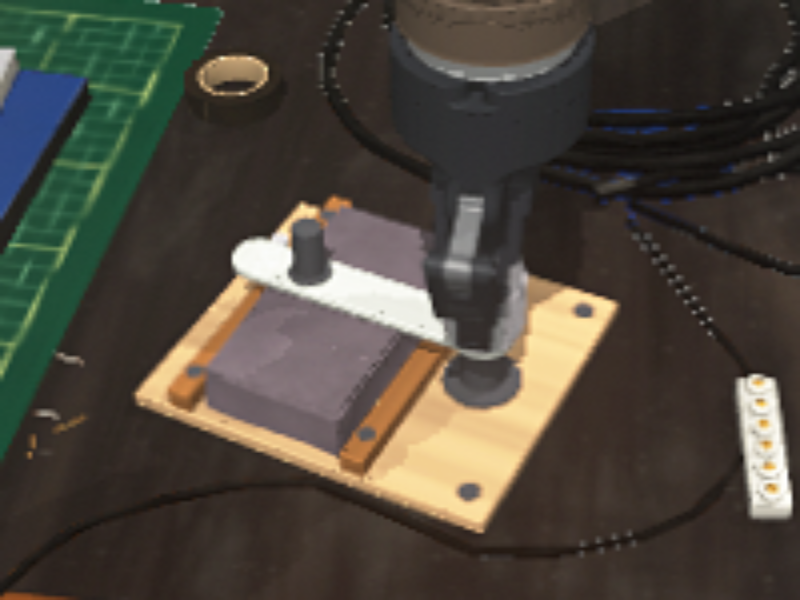

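The strap is still across the stone at its stop, with its peg at (308,250) in the crop. The stone has not moved. The nut is held after a 1.59 rad back-off, about a quarter turn. I'm handing in the job.

```bash
python3 -c "
from plant import *
print(sign_off())"
```

```text
the job is handed in; nothing more can be done
None
```

The job is handed in at about 14 s: the strap is against its stop pin, the nut was bottomed out and backed off about a quarter turn (1.59 rad at the wrist), and the gripper is still holding it; the result of the judging was not shown.

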